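# Pack two wooden cups and hold their dowelled case shut

### The arm

A 6-joint arm with a two-finger parallel gripper is mounted at the origin on a cart in front of the work surface, level with it; the furniture and walls round the work are solid. World frame = base frame: x ahead of the robot, y to its left, z up, the work surface at z = 0. Lengths are in m, angles in rad, forces in N, time in s.
With the tool pointing down it reaches from about 0.35 to 0.975 m from the base axis. Payload 4.9 kg.
Tool frame: the origin (TCP) lies between the finger pads; the fingertips stand 8 mm ahead of it and the grasp point (between the pads) lies 11 mm behind it (ctrl.tips_ahead is the distance from the TCP to the fingertips, in m); y points along the fingers, z is the direction in which the jaws open and shut, and the axes are right-handed (so a half turn about y gives the same grasp; the last joint's range is limited). The gripper opens to 85 mm and grips with 20 to 120 N. Pads are 22 mm wide; open, the fingers measure 114 mm over their backs; the gripper's body (76 mm by 85 mm) begins 54 mm behind the grasp point. The pads swing forward as they close: fully open they stand 13 mm farther back than shut.
Start: joints at [1.068, 0.053, 1.613, -0, 1.476, -0.119], TCP at [0.234, 0.58, 0.239] pointing down, gripper open.
Joint ranges: [-3.01, 3.01], [-1.01, 2.22], [0.06, 2.58], [-1.02, 4.17], [0.09, 2.62], [-3.14, 3.14]. Speed limits (rad/s): [2.57, 2.57, 3.14, 3.14, 3.14, 3.14].

### API

Orientations are given as a unit quaternion [w, x, y, z].
In Python, from bench import telemetry, imaging, ctrl gives the robot as it stands. The module is installed in compiled form; this text tells all that it offers.
- The arm moves only by the shell command python3 -m pendant 'ROWS' [FORCE]. ROWS is a JSON object of lists of equal length, an entry for each row: "translation": the shift along the tool's x, y, z in m, a list of three; "rot": the turn, a rotation vector about the tool's x, y, z in rad, a list of three; "claw": the closure in counts, from 0 (fully open) to 255 (shut). In form: {"translation": [[dx, dy, dz], ...], "rot": [[ax, ay, az], ...], "claw": [claw, ...]}. A call has 1 to 8 rows; each row shifts and turns the commanded pose from where the row before left it, along the tool's axes as they then stand; what a row does not reach is not made up. A row lasts 1/12 s, in which the tool goes at most 41.7 mm and 7.16 degrees, less where a joint would pass 70% of its speed; a pose out of reach is approached as far as the arm can. A call with a gripper value outside its range is refused whole. The fingers move at their own pace and stop on an object; FORCE is the grip in N (left out, the last holds). Time passes only in rows, so rows that do not move let the fingers close. It gives the time, the measured TCP pose, the force and the opening at its end, in the units of the state.
- telemetry.get_state(): the state, without advancing time (a new reading comes with each control period).
- imaging.read_camera(name): name is "scene" or "top"; returns a dict with "image" (384x512x3 uint8, blue, green, red), "fx", "fy", "cx", "cy" (pixels), "extrinsics" (4x4, takes a point from camera to world coordinates). Camera axes: x right, y down, z forward; pixel columns grow to the right and rows downward; lengths in m; the calibration is good to about 2 mm. A picture is of the moment at which its call begins. There is no depth.
- ctrl.finish_job(): hands the job in, once; it reports no verdict.
The state is a dict: "time_s": time; "joint_pos": joint angles; "qd": joint speeds; "effort": joint torques, N m; "ee_pos": TCP position; "tcp_rot": TCP orientation; "contact_force": force on the tool from outside, world axes, zero at the start; "wrist_torque": the same for the moment, N m; "finger_gap": opening from 0.0 (shut) to 1.0 (fully open).
Only numpy, scipy, OpenCV 4.12 (cv2) and the standard library are available. Lean on these libraries where they do the work, as an engineer would, in place of code of your own. Each camera call takes 0.05 s, during which the arm holds its last target. There are 200 camera calls.

### The job

Pack away the two small wooden cups: stand them upright side by side in the two round nests of the dark lower half of their wooden case, let go of them, then fit the lighter upper half over the two brass dowels and press it down against its springs until the halves meet. Finish while still holding it pressed shut by its black grip, without letting go, and leave everything else on the worktop as it stands.

Things in the scene. Friction and masses are not known exactly. Their poses are not given: they have to be found in the camera images.
- case_base: Lower half of the cup case: dark wooden block 84 (x) x 190 (y) x 34 mm, standing firm on the worktop (it does not slide). Origin: centre of its underside; z up, y along its length. Two round nests 55 mm wide, 24 mm deep lie side by side at y = +36 and -36 mm; a brass dowel stands at each end, at y = +82 and -82 mm.
- nest_a (a point): centre of the floor of the nest at y = +36 mm of the lower half, 10 mm above its underside
- nest_b (a point): centre of the floor of the nest at y = -36 mm of the lower half, 10 mm above its underside
- dowel_a (a point): tip of the dowel at y = +82 mm of the lower half. The dowels are 12 mm thick and rise 42 mm above its top face, to 76 mm above its underside; their last 8 mm taper to a 4 mm tip
- dowel_b (a point): tip of the dowel at y = -82 mm of the lower half
- case_pads (a joint): how far (m) the four small black spring-loaded rubber pads near the corners of the lower half are pushed in: 0 = standing 7 mm out of its top face, 0.007 = flush. Together they push up with 5.5 N at 0 and 9 N when flush, so the upper half lying loose on them stays 7 mm open; shutting it takes a push of about 6 N beyond its weight
- lid: Upper half of the case, loose, about 0.3 kg: lighter wooden block 84 (x) x 190 (y) x 44 mm, standing open side down. Origin: centre of its underside; z up, y along its length. Two 14 mm holes for the dowels go right through at y = +82 and -82 mm; two pockets underneath, 64 mm wide, 34 mm deep, go over the cups. Fits either way round. Shut, its origin is 34 mm straight above that of the lower half.
- lid_grip (a point): centre of the black bar grip on top of the lid, 57 mm above the lid's underside; the bar is 22 mm wide (x), 70 mm long (y) and 26 mm high, from 44 to 70 mm above the underside
- cup1: small pale wooden cup, open at the top, 52 mm wide at the rim, about 48 mm at the foot, 53 mm tall, 0.06 kg; origin: centre of its underside, z up
- cup2: the other wooden cup, just the same; either cup may go in either nest
- mug_black: black mug, 95 mm tall, at the back; a bystander
- timer: small white kitchen timer with a turquoise dial, 56 mm tall, at the left edge; a bystander
- shaker: steel seasoning shaker, 47 mm wide, 82 mm tall, at the right edge; a bystander
- scissors: scissors with blue handles lying flat at the back; a bystander
Mind the look-alikes: they are no part of the job. What is shaped like the cup1 but orange or red is not meant.

How it is judged:
On the way:
1. both cups stand upright in the two nests, one in each, and have been let go (((horizontal distance between cup1 and nest_a below 0.007 m and z of cup1 in the frame of nest_a between -0.003 and 0.004 m and angle between each of cup1, cup2's own z axis and vertical below 0.1 rad and horizontal distance between cup2 and nest_b below 0.007 m and z of cup2 in the frame of nest_b between -0.003 and 0.004 m) or (horizontal distance between cup1 and nest_b below 0.007 m and z of cup1 in the frame of nest_b between -0.003 and 0.004 m and angle between each of cup1, cup2's own z axis and vertical below 0.1 rad and horizontal distance between cup2 and nest_a below 0.007 m and z of cup2 in the frame of nest_a between -0.003 and 0.004 m)) and contact force between the fingers and cup1 below 0.1 N and contact force between the fingers and cup2 below 0.1 N), for 0.2 s.
At the end, for the whole second after the job is handed in: One cup upright on the floor of each nest (within 7 mm of its middle); the upper half on both dowels, within 4 mm and 0.03 rad of the lower half, gap under 2.5 mm (unpressed 7 mm), over 7 N between the halves; the fingers still bear on it with over 3 N (((horizontal distance between cup1 and nest_a below 0.007 m and z of cup1 in the frame of nest_a between -0.003 and 0.004 m and angle between each of cup1, cup2's own z axis and vertical below 0.1 rad and horizontal distance between cup2 and nest_b below 0.007 m and z of cup2 in the frame of nest_b between -0.003 and 0.004 m) or (horizontal distance between cup1 and nest_b below 0.007 m and z of cup1 in the frame of nest_b between -0.003 and 0.004 m and angle between each of cup1, cup2's own z axis and vertical below 0.1 rad and horizontal distance between cup2 and nest_a below 0.007 m and z of cup2 in the frame of nest_a between -0.003 and 0.004 m)) and horizontal distance between lid and case_base below 0.004 m and angle between the y axis of lid and the y axis of case_base, either way round below 0.03 rad and angle between lid's own z axis and vertical below 0.03 rad and z of lid in the frame of case_base between 0.031 and 0.0365 m and contact force between lid and case_base above 7 N and contact force between the fingers and lid above 3 N); the arm keeps its last pose, push and grip.
It fails at once if a bystander (anything but the cups and the case) is moved by more than 30 mm (distance of any of mug_black, timer, shaker, scissors from where it was at the start of the episode above 0.03 m).
It also fails if it takes over 64 s, if anything falls off the work surface, if the arm or the gripper's body presses on something with over 40 N, if the wrist force passes 120 N, or if a joint passes its speed limit or range.

## Working session

There is one attempt and no reset: what is moved stays moved. The work goes in short steps, Python scripts to look and compute and a shell command to move; the robot and the scene stay as the last step left them, time stands still between calls to the robot, and variables do not carry over. Pictures are saved under pics/ and viewed, about 8 in all and at most 12, crops included, and the job is handed in when it is done.

```bash
mkdir -p pics
cat > h.py <<'E'
import numpy as np, cv2
from bench import telemetry, imaging, ctrl
from scipy.spatial.transform import Rotation as R
def cam(n,save=None):
    c=imaging.read_camera(n)
    c['image']=np.array(c['image'])
    if save: cv2.imwrite('pics/'+save,c['image'])
    return c
def ray(c,u,v):
    E=np.array(c['extrinsics']); d=E[:3,:3]@np.array([(u-c['cx'])/c['fx'],(v-c['cy'])/c['fy'],1]); return E[:3,3],d
def onz(c,u,v,z):
    o,d=ray(c,u,v); return o+d*(z-o[2])/d[2]
def proj(c,p):
    E=np.array(c['extrinsics']); q=E[:3,:3].T@(np.array(p)-E[:3,3]); return [c['fx']*q[0]/q[2]+c['cx'],c['fy']*q[1]/q[2]+c['cy']]
def tri(c1,p1,c2,p2):
    o1,d1=ray(c1,*p1);o2,d2=ray(c2,*p2)
    s=np.linalg.lstsq(np.c_[d1,-d2],o2-o1,rcond=None)[0]
    a=o1+s[0]*d1;b=o2+s[1]*d2
    return (a+b)/2,np.linalg.norm(a-b)
def st():
    s=telemetry.get_state(); q=s['tcp_rot']; r=R.from_quat([q[1],q[2],q[3],q[0]])
    return s,r
E
python3 - <<'E'
from h import *
np.set_printoptions(precision=4,suppress=True)
s,r=st(); print(s); print(r.as_matrix(), ctrl.tips_ahead)
ims=[]
for n in('scene','top'):
    c=cam(n,n+'1.png'); print(n,c['fx'],c['cx'],c['cy'],np.array(c['extrinsics'])); ims.append(c['image'])
E
```

```text
{'time_s': 0.0, 'joint_pos': array([ 1.068 ,  0.0534,  1.6143, -0.    ,  1.476 , -0.119 ]), 'qd': array([ 0.0002,  0.0008, -0.0008,  0.0018, -0.0013, -0.0004]), 'effort': array([ -0.0001, -39.3664, -37.0176,  -0.0001,   0.0069,  -0.    ]), 'ee_pos': array([0.2337, 0.579 , 0.2381]), 'tcp_rot': array([-0.6934,  0.6948, -0.1351,  0.1347]), 'contact_force': array([ 0.3268, -0.6956, -0.6738]), 'wrist_torque': array([-0.021 , -0.0062, -0.0037]), 'finger_gap': 1.004399059495582}
[[ 0.9272 -0.001   0.3745]
 [-0.3745 -0.0018  0.9272]
 [-0.0002 -1.     -0.002 ]] 0.008
scene 415.01002445646594 253.3879328369349 188.56161743394696 [[ 0.5072 -0.6647  0.5486 -0.0585]
 [-0.8617 -0.4015  0.3102 -0.3615]
 [ 0.0141 -0.63   -0.7765  0.986 ]
 [ 0.      0.      0.      1.    ]]
top 476.08288299346134 256.8909373380313 194.2032288868487 [[-0.0096 -0.9929  0.1182  0.4223]
 [-0.9999  0.0102  0.0048  0.0108]
 [-0.0059 -0.1182 -0.993   1.5062]
 [ 0.      0.      0.      1.    ]]
```

View pics/scene1.png

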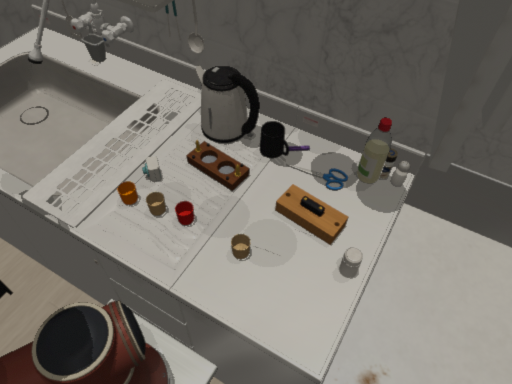

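View pics/top1.png

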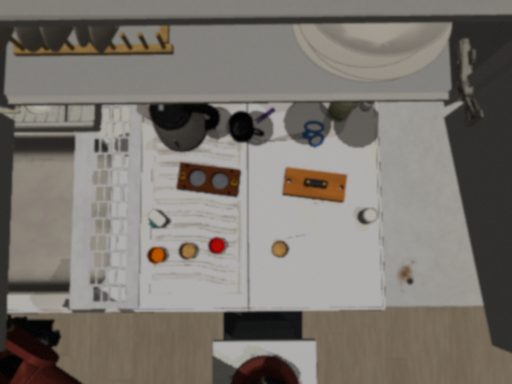

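The scene view shows the pale cups at (156,204) and (241,246), the red and orange decoys beside the first, the base at (218,166) and the lid at (312,213). The top view has the cups at (189,251) and (279,249), the base at (209,180) and the lid at (315,185). Next I measure with masks.

```bash
cat > m.py <<'E'
from h import *
np.set_printoptions(precision=4,suppress=True)
S=cv2.imread('pics/scene1.png');T=cv2.imread('pics/top1.png')
for nm,I,pts in(('scene',S,[(156,198),(156,209),(241,241),(241,250),(218,180),(210,159),(226,168),(300,215),(312,206),(198,148)]),('top',T,[(189,251),(279,249),(186,252),(180,180),(198,178),(220,181),(300,175),(316,184),(183,168)])):
    H=cv2.cvtColor(I,cv2.COLOR_BGR2HSV)
    for u,v in pts: print(nm,u,v,I[v,u],H[v,u])
a=cv2.resize(S[130:270,120:360],None,fx=3.2,fy=3.2,interpolation=cv2.INTER_CUBIC)
cv2.imwrite('pics/crop_s.png',a)
b=cv2.resize(T[150:270,140:380],None,fx=3.2,fy=3.2,interpolation=cv2.INTER_CUBIC)
cv2.imwrite('pics/crop_t.png',b)
E
python3 m.py
```

```text
scene 156 198 [37 57 74] [ 16 128  74]
scene 156 209 [36 56 72] [ 17 128  72]
scene 241 241 [39 61 76] [ 18 124  76]
scene 241 250 [ 54  84 105] [ 18 124 105]
scene 218 180 [12 19 35] [  9 168  35]
scene 210 159 [111 111 111] [  0   0 111]
scene 226 168 [112 112 112] [  0   0 112]
scene 300 215 [ 50  95 139] [ 15 163 139]
scene 312 206 [21 21 22] [ 0 12 22]
scene 198 148 [19 51 68] [ 20 184  68]
top 189 251 [ 66 118 159] [ 17 149 159]
top 279 249 [ 70 122 163] [ 17 145 163]
top 186 252 [ 65 119 158] [ 17 150 158]
top 180 180 [14 30 65] [  9 200  65]
top 198 178 [85 84 83] [105   6  85]
top 220 181 [87 84 83] [113  12  87]
top 300 175 [ 29  82 142] [ 14 203 142]
top 316 184 [34 34 35] [ 0  7 35]
top 183 168 [14 31 67] [ 10 202  67]
```

View pics/crop_s.png

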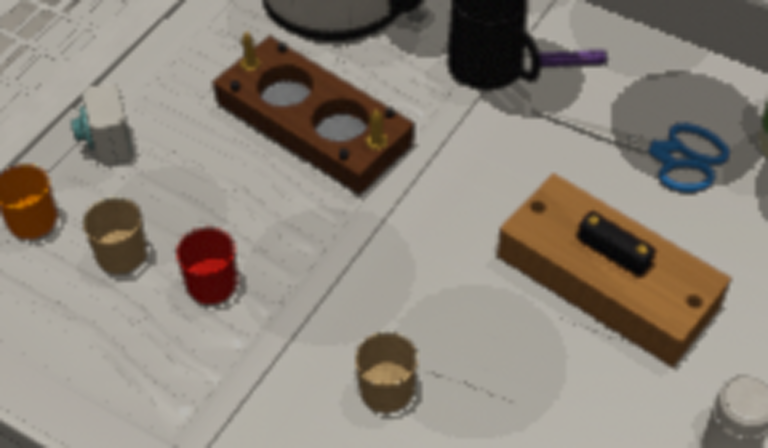

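View pics/crop_t.png

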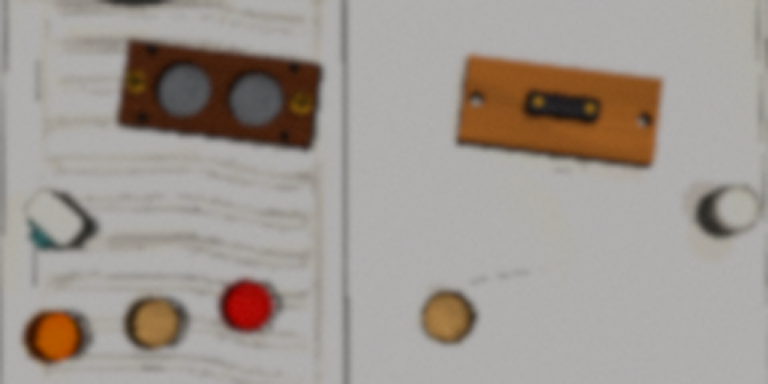

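The crops show the two grey nest floors, the brass dowels, the lid's two holes and the gold screws on its grip clearly in both views. These make good triangulation features.

```bash
cat > m2.py <<'E'
from h import *
np.set_printoptions(precision=4,suppress=True)
S=cam('scene');T=cam('top')
def cen(c,box,f):
    u0,v0,u1,v1=[int(round(k)) for k in box]; I=c['image'][v0:v1,u0:u1]; H=cv2.cvtColor(I,cv2.COLOR_BGR2HSV).astype(int)
    m=f(H).astype(np.uint8); n,l,s,ce=cv2.connectedComponentsWithStats(m); k=1+np.argmax(s[1:,4])
    return ce[k]+[u0,v0],s[k]
def b(u,v,r): return (u-r,v-r,u+r+1,v+r+1)
pale=lambda H:(abs(H[...,0]-17)<8)&(H[...,1]>70)
for n,s,t in(('cup1',(156,204),(189,251)),('cup2',(241,246),(279,249))):
    a,sa=cen(S,b(*s,14),pale);bb,sb=cen(T,b(*t,13),pale); print(n,a,sa,bb,sb,tri(S,a,T,bb), onz(T,*bb,.04))
grey=lambda H:(H[...,1]<50)&(H[...,2]>60)
N=[]
for n,s,t in(('nestL',(209,159),(198,178)),('nestR',(226,168),(220,181))):
    a,sa=cen(S,b(*s,9),grey);bb,sb=cen(T,b(*t,10),grey); p=tri(S,a,T,bb);N.append(p[0]); print(n,a,sa,bb,sb,p,onz(T,*bb,.022),onz(S,*a,.022))
brass=lambda H:(abs(H[...,0]-22)<7)&(H[...,1]>120)&(H[...,2]>45)
for n,s,t in(('dowL',(198,146),(182,176)),('dowR',(237,170),(234,182))):
    a,sa=cen(S,b(*s,7),brass);bb,sb=cen(T,b(*t,5),brass); print(n,a,sa,bb,sb,tri(S,a,T,bb))
def dk(c,u,v,r,inv=1):
    g=cv2.cvtColor(c['image'],cv2.COLOR_BGR2GRAY).astype(float)[v-r:v+r+1,u-r:u+r+1]
    w=np.clip(inv*(np.median(g)-g)-12,0,None); y,x=np.mgrid[v-r:v+r+1,u-r:u+r+1]; return np.array([(w*x).sum(),(w*y).sum()])/w.sum()
L=[]
for n,s,t in(('holeL',(288,195),(289,181)),('holeR',(337,224),(341,187))):
    a=dk(S,*s,3);bb=dk(T,*t,3);p=tri(S,a,T,bb);L.append(p[0]);print(n,a,bb,p,onz(T,*bb,.044),onz(S,*a,.044))
for n,s,t in(('scrL',(305,198),(308,182)),('scrR',(323,209),(325,184))):
    f=lambda H:(abs(H[...,0]-22)<9)&(H[...,1]>90)&(H[...,2]>50)
    try:
        a,sa=cen(S,b(*s,3),f);bb,sb=cen(T,b(*t,3),f);print(n,a,bb,tri(S,a,T,bb),onz(T,*bb,.07),onz(S,*a,.07))
    except Exception as e: print(n,e)
for P in(N,L):
    d=P[0]-P[1]; print('mid',(P[0]+P[1])/2,'len',np.linalg.norm(d),'yaw of y deg',np.degrees(np.arctan2(-d[0],d[1])))
E
python3 m2.py
```

```text
cup1 [155.8083 203.1357] [  4   2  20  24 339] [187.5    250.5048] [  3   5  18  16 210] (array([0.4256, 0.2333, 0.0297]), np.float64(0.0002096476464447935)) [0.4255 0.2319 0.04  ]
cup2 [240.2693 245.8187] [  4   2  19  25 375] [279.4197 248.6632] [  6   5  16  16 193] (array([ 0.4285, -0.0499,  0.0317]), np.float64(9.570310867528068e-05)) [ 0.4284 -0.0495  0.04  ]
nestL [208.5181 158.7229] [ 2  5 15  8 83] [197.0535 177.984 ] [  2   3  15  15 187] (array([0.6522, 0.2058, 0.0245]), np.float64(0.0001308510891127808)) [0.6525 0.2062 0.022 ] [0.654  0.2072 0.022 ]
nestR [225.9149 169.4362] [ 2  7 15  8 94] [219.6075 180.9462] [  2   3  16  15 186] (array([0.6422, 0.1344, 0.0246]), np.float64(0.0009023240758851387)) [0.6423 0.135  0.022 ] [0.6444 0.1354 0.022 ]
dowL [197.5263 147.1579] [ 4  2  6 11 38] [181.7647 174.8824] [ 2  1  6  7 34] (array([0.6589, 0.2504, 0.047 ]), np.float64(5.247391777983619e-05))
dowR [237.2373 170.7627] [ 4  1  7 13 59] [233.5526 182.0789] [ 2  2  7  7 38] (array([0.6344, 0.0885, 0.0528]), np.float64(0.0021479895066736374))
holeL [287.5951 194.1926] [288.4587 178.9725] (array([ 0.6431, -0.0802,  0.0407]), np.float64(0.0014693495965237664)) [ 0.643  -0.0806  0.044 ] [ 0.6402 -0.0806  0.044 ]
holeR [336.5142 223.8118] [341.689  186.3349] (array([ 0.6179, -0.2443,  0.0443]), np.float64(0.0013963550534353178)) [ 0.6183 -0.245   0.044 ] [ 0.6177 -0.2436  0.044 ]
scrL [305.069  196.7586] [307.619  181.0476] (array([ 0.6309, -0.1366,  0.0792]), np.float64(0.0007202641796575939)) [ 0.6321 -0.1372  0.07  ] [ 0.6381 -0.1346  0.07  ]
scrR [323.6129 208.4516] [325.125  183.5625] (array([ 0.6254, -0.1934,  0.0704]), np.float64(0.0069420004676622816)) [ 0.6238 -0.1903  0.07  ] [ 0.6278 -0.1962  0.07  ]
mid [0.6472 0.1701 0.0246] len 0.07207223233345417 yaw of y deg -7.942919138757244
mid [ 0.6305 -0.1622  0.0425] len 0.16602259426717386 yaw of y deg -8.746467599941493
```

```bash
cat > g.py <<'E'
# g.py x y z jawyaw_deg : remaining move in current tool axes
import sys
from h import *
x,y,z,a=map(float,sys.argv[1:]); s,r=st(); M=r.as_matrix()
print('t',round(s['time_s'],2),'pos',np.round(s['ee_pos'],4),'F',np.round(s['contact_force'],1),'gap',round(s['finger_gap'],3),'q',np.round(s['joint_pos'],2))
yaw=np.degrees(np.arctan2(M[1,2],M[0,2])); da=(a-yaw+180)%360-180
print('tool delta mm',np.round(1000*M.T@(np.array([x,y,z])-s['ee_pos']),1),'yaw',round(yaw,2),'rot_y',round(-np.radians(da),4))
tgt=R.from_matrix(np.array([[np.sin(np.radians(a)),0,np.cos(np.radians(a))],[-np.cos(np.radians(a)),0,np.sin(np.radians(a))],[0,-1,0]]))
print('full rotvec tool',np.round((r.inv()*tgt).as_rotvec(),4))
E
python3 -m pendant '{"translation":[[0.03,0,-0.025],[0.03,0,-0.025],[0.03,0,-0.025],[0.03,0,-0.025],[0.03,0,-0.025],[0.03,0,-0.025],[0.03,0,-0.025],[0.03,0,-0.025]],"rot":[[0,0,0],[0,0,0],[0,0,0],[0,0,0],[0,0,0],[0,0,0],[0,0,0],[0,0,0]],"claw":[60,60,60,60,60,60,60,60]}' 20; python3 g.py .4256 .2333 .10 81.6
```

```text
time_s: 0.87
ee_pos: [0.382, 0.3025, 0.2392]
tcp_rot: [0.694, -0.694, 0.135, -0.135]
contact_force: [1.4, 0.1, -1.0]
finger_gap: 0.763
t 0.87 pos [0.382  0.3025 0.2392] F [ 1.4  0.1 -1. ] gap 0.763 q [ 0.52 -0.29  1.92  0.    1.5  -0.67]
tool delta mm [ 66.3 139.2 -47.9] yaw 68.03 rot_y -0.2368
full rotvec tool [-2.000e-04 -2.368e-01  2.000e-04]
```

```bash
python3 -m pendant '{"translation":[[0.033,0.01,-0.024],[0.033,0.02,-0.024],[0,0.035,0],[0,0.035,0],[0,0.035,0],[0,0,0]],"rot":[[0,0,0],[0,0,0],[0,-0.118,0],[0,-0.118,0],[0,0,0],[0,0,0]],"claw":[60,60,60,60,60,60]}' 20; python3 g.py .4256 .2333 .038 81.6
```

```text
time_s: 1.37
ee_pos: [0.4177, 0.2356, 0.0982]
tcp_rot: [-0.703, 0.707, -0.057, 0.048]
contact_force: [-0.6, -0.0, -0.8]
finger_gap: 0.766
t 1.37 pos [0.4177 0.2356 0.0982] F [-0.6 -0.  -0.8] gap 0.766 q [ 0.36 -0.16  2.06 -0.    1.25 -1.06]
tool delta mm [ 8.9 60.1 -0.7] yaw 81.46 rot_y -0.0024
full rotvec tool [ 0.0071 -0.0024 -0.0127]
```

Run:
```python
from h import *
a=cam('scene')['image'][150:270,90:250];b=cam('top')['image'][200:290,120:280]
cv2.imwrite('pics/p5.png',np.vstack([cv2.resize(a,None,fx=4,fy=4),cv2.resize(b,None,fx=4,fy=4)])[:840,:640][:, :])
i=cv2.imread('pics/p5.png');cv2.imwrite('pics/p5.png',cv2.resize(i,None,fx=.7,fy=.7))
```

```text
(no output)
```

View pics/p5.png

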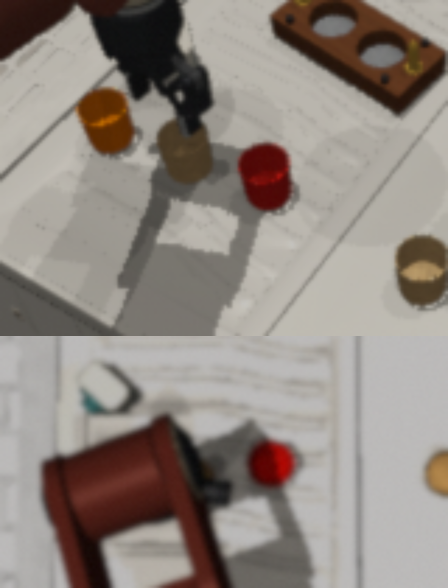

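The picture shows the gripper above cup1, with one finger between it and the red decoy and clear of both. I'll go down and squeeze to centre the cup along y.

```bash
python3 -m pendant '{"translation":[[0.0,0,0],[0,0.030,0],[0,0.025,0],[0,0,0],[0,0,0]],"rot":[[0,0,0],[0,0,0],[0,0,0],[0,0,0],[0,0,0]],"claw":[60,60,60,60,60]}' 20; python3 g.py .4256 .2333 .038 81.6
```

```text
time_s: 1.88
ee_pos: [0.4234, 0.2386, 0.0525]
tcp_rot: [0.705, -0.705, 0.052, -0.052]
contact_force: [0.6, -0.6, -0.1]
finger_gap: 0.762
t 1.88 pos [0.4234 0.2386 0.0525] F [ 0.6 -0.6 -0.1] gap 0.762 q [ 0.36 -0.08  2.08  0.    1.14 -1.06]
tool delta mm [ 2.9 14.5 -4.9] yaw 81.55 rot_y -0.0008
full rotvec tool [-0.0004 -0.0008  0.0007]
```

```bash
python3 -m pendant '{"translation":[[0.003,-0.005,-0.005],[0,0.010,0],[0,0.009,0],[0,0,0],[0,0,0],[0,0,0],[0,0,0],[0,0,0]],"rot":[[0,0,0],[0,0,0],[0,0,0],[0,0,0],[0,0,0],[0,0,0],[0,0,0],[0,0,0]],"claw":[60,60,60,100,130,130,130,130]}' 20; python3 g.py .4256 .2333 .038 81.6
```

```text
time_s: 2.55
ee_pos: [0.4251, 0.2328, 0.0371]
tcp_rot: [-0.705, 0.705, -0.052, 0.052]
contact_force: [0.2, 0.2, -0.3]
finger_gap: 0.588
t 2.55 pos [0.4251 0.2328 0.0371] F [ 0.2  0.2 -0.3] gap 0.588 q [ 0.35 -0.06  2.09 -0.    1.11 -1.08]
tool delta mm [ 0.4 -0.9  0.6] yaw 81.54 rot_y -0.0011
full rotvec tool [ 0.0001 -0.0011 -0.    ]
```

```bash
python3 -m pendant '{"translation":[[0,0,0],[0,0,0],[0,0,0],[0,0,0],[0,0,0],[0,0,0],[0,0,0],[0,0,0]],"rot":[[0,0,0],[0,0,0],[0,0.1,0],[0,0.12,0],[0,0.12,0],[0,0.12,0],[0,0.12,0],[0,0.12,0]],"claw":[58,58,58,58,58,58,58,58]}' 20; python3 -m pendant '{"translation":[[0,0,0],[0,0,0],[0,0,0],[0,0,0],[0,0,0],[0,0,0],[0,0,0],[0,0,0]],"rot":[[0,0.12,0],[0,0.12,0],[0,0.12,0],[0,0.12,0],[0,0.12,0],[0,0.12,0],[0,0.12,0],[0,0.03,0]],"claw":[58,58,58,58,58,58,58,58]}' 20;python3 g.py .4256 .2333 .038 -8.4
```

```text
time_s: 3.22
ee_pos: [0.4253, 0.2328, 0.0372]
tcp_rot: [0.644, -0.644, 0.293, -0.293]
contact_force: [0.6, 0.6, 0.0]
finger_gap: 0.771
time_s: 3.88
ee_pos: [0.4253, 0.2328, 0.0372]
tcp_rot: [-0.461, 0.461, -0.536, 0.536]
contact_force: [0.6, -0.7, 0.1]
finger_gap: 0.772
t 3.88 pos [0.4253 0.2328 0.0372] F [ 0.6 -0.7  0.1] gap 0.772 q [ 0.35 -0.06  2.09 -0.    1.11  0.5 ]
tool delta mm [-0.5 -0.8  0.3] yaw -8.68 rot_y -0.0048
full rotvec tool [-0.0003 -0.0048 -0.0001]
```

```bash
python3 -m pendant '{"translation":[[0,0,0],[0,0,0],[0,0,0],[0,0,0],[0,-0.030,0],[0,-0.035,0],[0,-0.035,0],[0,0,0]],"rot":[[0,0,0],[0,0,0],[0,0,0],[0,0,0],[0,0,0],[0,0,0],[0,0,0],[0,0,0]],"claw":[130,130,130,130,130,130,130,130]}' 30;python3 g.py .6525 .2058 .14 -8.4
```

```text
time_s: 4.55
ee_pos: [0.4294, 0.2344, 0.1448]
tcp_rot: [-0.466, 0.458, -0.534, 0.537]
contact_force: [0.9, 1.2, 0.3]
finger_gap: 0.582
t 4.55 pos [0.4294 0.2344 0.1448] F [0.9 1.2 0.3] gap 0.582 q [ 0.35 -0.21  2.02  0.    1.32  0.49]
tool delta mm [ -4.3   7.5 224.8] yaw -8.39 rot_y 0.0001
full rotvec tool [-0.0116  0.0002 -0.0063]
```

```bash
python3 -m pendant '{"translation":[[0,0,0.02],[-0.001,0,0.038],[-0.001,0,0.038],[-0.001,0,0.038],[0,0,0.038],[0,0,0.038],[0,0,0.015],[0,0,0]],"rot":[[0,0,0],[0,0,0],[0,0,0],[0,0,0],[0,0,0],[0,0,0],[0,0,0],[0,0,0]],"claw":[130,130,130,130,130,130,130,130]}' 30;python3 -m pendant '{"translation":[[0,0,0],[0,0,0]],"rot":[[0,0,0],[0,0,0]],"claw":[130,130]}' 30;python3 g.py .6525 .2058 .07 -8.4
```

```text
time_s: 5.22
ee_pos: [0.6509, 0.2016, 0.1361]
tcp_rot: [-0.462, 0.461, -0.536, 0.536]
contact_force: [-1.0, -0.4, -0.8]
finger_gap: 0.586
time_s: 5.38
ee_pos: [0.6469, 0.2029, 0.1361]
tcp_rot: [0.461, -0.463, 0.536, -0.535]
contact_force: [-0.7, 0.6, -1.1]
finger_gap: 0.584
t 5.38 pos [0.6469 0.2029 0.1361] F [-0.7  0.6 -1.1] gap 0.584 q [0.19 0.25 1.57 0.   1.32 0.34]
tool delta mm [-3.7 66.1  5.2] yaw -8.4 rot_y 0.0001
full rotvec tool [0.002  0.0001 0.0005]
```

```bash
python3 -m pendant '{"translation":[[-0.0035,0.02,0.005],[0,0.02,0],[0,0.018,0],[0,0,0],[0,0,0]],"rot":[[0,0,0],[0,0,0],[0,0,0],[0,0,0],[0,0,0]],"claw":[130,130,130,130,130]}' 30;python3 g.py .6525 .2058 .048 -8.4
python3 - <<'E'
from h import *
S=cam('scene');T=cam('top')
a=cv2.resize(S['image'][120:200,170:270],None,fx=6,fy=6,interpolation=cv2.INTER_CUBIC)
cv2.imwrite('pics/p6.png',a)
E
```

```text
time_s: 5.8
ee_pos: [0.6514, 0.2058, 0.0777]
tcp_rot: [0.461, -0.463, 0.536, -0.535]
contact_force: [0.4, -0.0, -0.8]
finger_gap: 0.586
t 5.8 pos [0.6514 0.2058 0.0777] F [ 0.4 -0.  -0.8] gap 0.586 q [0.2  0.33 1.58 0.   1.24 0.34]
tool delta mm [-0.2 29.7  1.2] yaw -8.37 rot_y 0.0006
full rotvec tool [0.0033 0.0006 0.0011]
```

View pics/p6.png

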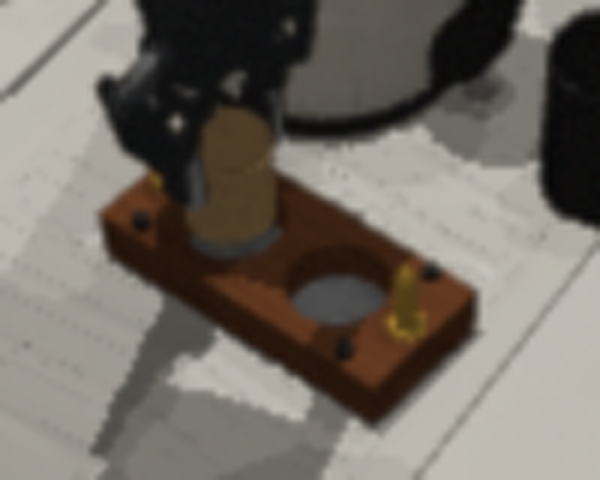

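Cup1 hangs centred over the left nest, with its foot at about (232,235) in the crop. Now I lower it.

```bash
python3 -m pendant '{"translation":[[0,0.01,0.001],[0,0.010,0],[0,0.006,0],[0,0.002,0],[0,0,0]],"rot":[[0,0,0],[0,0,0],[0,0,0],[0,0,0],[0,0,0]],"claw":[130,130,130,130,130]}' 30;python3 g.py .6525 .2058 .047 -8.4
```

```text
time_s: 6.32
ee_pos: [0.6537, 0.2051, 0.0494]
tcp_rot: [0.461, -0.463, 0.536, -0.535]
contact_force: [-0.0, 0.1, -0.8]
finger_gap: 0.581
t 6.32 pos [0.6537 0.2051 0.0494] F [-0.   0.1 -0.8] gap 0.581 q [0.2  0.36 1.59 0.   1.19 0.34]
tool delta mm [-0.6  2.4 -1.3] yaw -8.43 rot_y -0.0005
full rotvec tool [ 0.0025 -0.0005  0.0009]
```

```bash
python3 -m pendant '{"translation":[[0,0.0015,-0.001],[0,0,0],[0,0,0],[0,0,0],[0,0,0],[0,-0.02,0],[0,-0.035,0],[0,-0.035,0]],"rot":[[0,0,0],[0,0,0],[0,0,0],[0,0,0],[0,0,0],[0,0,0],[0,0,0],[0,0,0]],"claw":[130,130,58,58,58,58,58,58]}' 30;python3 g.py .4285 -.0499 .13 -81.6
```

```text
time_s: 6.98
ee_pos: [0.6523, 0.2052, 0.1387]
tcp_rot: [0.461, -0.463, 0.536, -0.535]
contact_force: [0.8, -0.3, 0.3]
finger_gap: 0.772
t 6.98 pos [0.6523 0.2052 0.1387] F [ 0.8 -0.3  0.3] gap 0.772 q [ 0.2   0.27  1.55 -0.    1.33  0.34]
tool delta mm [ 285.1    9.8 -184. ] yaw -8.43 rot_y 1.2771
full rotvec tool [0.0023 1.2771 0.0035]
```

```bash
python3 -m pendant '{"translation":[[0.032,0,-0.0205],[0.032,0,-0.0205],[0.032,0,-0.0205],[0.032,0,-0.0205],[0.032,0,-0.0205],[0.032,0,-0.0205],[0.032,0,-0.0205],[0.032,0,-0.0205]],"rot":[[0,0,0],[0,0,0],[0,0,0],[0,0,0],[0,0,0],[0,0,0],[0,0,0],[0,0,0]],"claw":[58,58,58,58,58,58,58,58]}';python3 -m pendant '{"translation":[[0.0291,0,-0.020],[0,0,0],[0,0,0],[0,0,0],[0,0,0],[0,0,0],[0,0,0],[0,0,0]],"rot":[[0,0,0],[0,-0.11,0],[0,-0.12,0],[0,-0.12,0],[0,-0.12,0],[0,-0.12,0],[0,-0.12,0],[0,-0.12,0]],"claw":[58,58,58,58,58,58,58,58]}'
python3 -m pendant '{"translation":[[0,0.03,0],[0,0.03,0],[0,0,0],[0,0,0],[0,0,0],[0,0,0],[0,0,0]],"rot":[[0,-0.12,0],[0,-0.12,0],[0,-0.12,0],[0,-0.12,0],[0,-0.12,0],[0,-0.12,0],[0,-0.021,0]],"claw":[58,58,58,58,58,58,58]}';python3 g.py .4285 -.0499 .058 81.6
```

```text
time_s: 7.65
ee_pos: [0.4527, -0.0247, 0.1399]
tcp_rot: [-0.462, 0.462, -0.535, 0.536]
contact_force: [0.0, -1.0, 1.4]
finger_gap: 0.773
time_s: 8.32
ee_pos: [0.43, -0.0497, 0.14]
tcp_rot: [0.64, -0.639, 0.301, -0.302]
contact_force: [-0.6, -1.0, 0.1]
finger_gap: 0.773
time_s: 8.9
ee_pos: [0.43, -0.0496, 0.0799]
tcp_rot: [-0.705, 0.705, -0.051, 0.051]
contact_force: [0.8, 0.6, -0.4]
finger_gap: 0.772
t 8.9 pos [ 0.43   -0.0496  0.0799] F [ 0.8  0.6 -0.4] gap 0.772 q [-0.29 -0.27  2.19  0.    1.22 -1.71]
tool delta mm [-1.5 21.9 -0.5] yaw 81.75 rot_y 0.0026
full rotvec tool [0.0001 0.0026 0.0007]
```

```bash
python3 -m pendant '{"translation":[[-0.0015,0.02,0],[0,0.02,0],[0,0.002,0],[0,0,0],[0,0,0],[0,0,0],[0,0,0],[0,0,0]],"rot":[[0,0,0],[0,0,0],[0,0,0],[0,0,0],[0,0,0],[0,0,0],[0,0,0],[0,0,0]],"claw":[58,58,58,58,130,130,130,130]}' 20; python3 g.py .4285 -.0499 .038 81.6
python3 -m pendant '{"translation":[[0,0,0],[0,0,0],[0,0,0],[0,0,0],[0,0,0],[0,0,0],[0,0,0],[0,0,0]],"rot":[[0,0,0],[0,0,0],[0,0.11,0],[0,0.12,0],[0,0.12,0],[0,0.12,0],[0,0.12,0],[0,0.12,0]],"claw":[58,58,58,58,58,58,58,58]}'; python3 g.py .4285 -.0499 .038 -8.4
```

```text
time_s: 9.57
ee_pos: [0.4294, -0.0497, 0.0388]
tcp_rot: [-0.705, 0.705, -0.051, 0.053]
contact_force: [-0.0, -0.1, 2.2]
finger_gap: 0.586
t 9.57 pos [ 0.4294 -0.0497  0.0388] F [-0.  -0.1  2.2] gap 0.586 q [-0.29 -0.2   2.21 -0.    1.13 -1.71]
tool delta mm [-0.8  0.8 -0.4] yaw 81.58 rot_y -0.0004
full rotvec tool [ 0.0004 -0.0004  0.0025]
time_s: 10.23
ee_pos: [0.4283, -0.0493, 0.0375]
tcp_rot: [0.642, -0.642, 0.296, -0.296]
contact_force: [0.7, -0.3, -0.3]
finger_gap: 0.774
t 10.23 pos [ 0.4283 -0.0493  0.0375] F [ 0.7 -0.3 -0.3] gap 0.774 q [-0.29 -0.2   2.21  0.    1.13 -1.  ]
tool delta mm [ 0.6 -0.5 -0.2] yaw 40.57 rot_y 0.8546
full rotvec tool [ 1.000e-04  8.546e-01 -1.000e-04]
```

```bash
python3 -m pendant '{"translation":[[0,0,0],[0,0,0],[0,0,0],[0,0,0],[0,0,0],[0,0,0],[0,0,0],[0,0,0]],"rot":[[0,0.12,0],[0,0.12,0],[0,0.12,0],[0,0.12,0],[0,0.12,0],[0,0.12,0],[0,0.12,0],[0,0.0146,0]],"claw":[58,58,58,58,58,58,58,58]}'
python3 -m pendant '{"translation":[[0,0,0],[0,0,0],[0,0,0],[0,0,0],[0,-0.030,0],[0,-0.035,0],[0,-0.035,0],[0,0,0]],"rot":[[0,0,0],[0,0,0],[0,0,0],[0,0,0],[0,0,0],[0,0,0],[0,0,0],[0,0,0]],"claw":[130,130,130,130,130,130,130,130]}' 30;python3 g.py .6421 .1346 .14 -8.4
```

```text
time_s: 10.9
ee_pos: [0.4283, -0.0493, 0.0375]
tcp_rot: [0.463, -0.463, 0.535, -0.534]
contact_force: [-0.1, 0.4, -0.4]
finger_gap: 0.772
time_s: 11.57
ee_pos: [0.4327, -0.0506, 0.1451]
tcp_rot: [-0.466, 0.461, -0.53, 0.538]
contact_force: [1.3, -0.1, 0.8]
finger_gap: 0.583
t 11.57 pos [ 0.4327 -0.0506  0.1451] F [ 1.3 -0.1  0.8] gap 0.583 q [-0.29 -0.36  2.14  0.    1.35 -0.15]
tool delta mm [-212.5    7.1  181.5] yaw -8.0 rot_y 0.0069
full rotvec tool [-0.0131  0.0069  0.0019]
```

```bash
python3 -m pendant '{"translation":[[-0.0265,0,0.0225],[-0.0265,0,0.0225],[-0.0265,0,0.0225],[-0.0265,0,0.0225],[-0.0265,0,0.0225],[-0.0265,0,0.0225],[-0.0265,0,0.0225],[-0.0265,0,0.0225]],"rot":[[0,0,0],[0,0,0],[0,0,0],[0,0,0],[0,0,0],[0,0,0],[0,0,0],[0,0,0]],"claw":[130,130,130,130,130,130,130,130]}' 30;python3 -m pendant '{"translation":[[0,0,0],[0,0,0],[0,0,0]],"rot":[[0,0,0],[0,0,0],[0,0,0]],"claw":[130,130,130]}';python3 g.py .6421 .1346 .078 -8.4
```

```text
time_s: 12.23
ee_pos: [0.6371, 0.1367, 0.1364]
tcp_rot: [0.464, -0.464, 0.534, -0.533]
contact_force: [1.0, -0.2, 0.5]
finger_gap: 0.587
time_s: 12.48
ee_pos: [0.6356, 0.1352, 0.1365]
tcp_rot: [0.463, -0.464, 0.534, -0.533]
contact_force: [0.7, 0.1, -0.6]
finger_gap: 0.582
t 12.48 pos [0.6356 0.1352 0.1365] F [ 0.7  0.1 -0.6] gap 0.582 q [ 0.1   0.19  1.64 -0.    1.31  0.24]
tool delta mm [-0.4 58.5  6.6] yaw -8.02 rot_y 0.0067
full rotvec tool [0.0018 0.0067 0.0007]
```

```bash
python3 -m pendant '{"translation":[[-0.0005,0.02,0.0065],[0,0.02,0],[0,0.018,0],[0,0,0],[0,0,0],[0,0,0]],"rot":[[0,0.0067,0],[0,0,0],[0,0,0],[0,0,0],[0,0,0],[0,0,0]],"claw":[130,130,130,130,130,130]}' 30;python3 g.py .6421 .1346 .048 -8.4
python3 - <<'E'
from h import *
S=cam('scene')
a=cv2.resize(S['image'][120:200,170:270],None,fx=6,fy=6,interpolation=cv2.INTER_CUBIC)
cv2.imwrite('pics/p7.png',a)
E
```

```text
time_s: 12.98
ee_pos: [0.643, 0.1343, 0.0809]
tcp_rot: [-0.462, 0.461, -0.535, 0.536]
contact_force: [0.4, 0.0, -0.0]
finger_gap: 0.582
t 12.98 pos [0.643  0.1343 0.0809] F [ 0.4  0.  -0. ] gap 0.582 q [ 0.09  0.26  1.65 -0.    1.22  0.24]
tool delta mm [-0.1 32.9 -1. ] yaw -8.48 rot_y -0.0014
full rotvec tool [-0.0015 -0.0014 -0.0003]
```

View pics/p7.png

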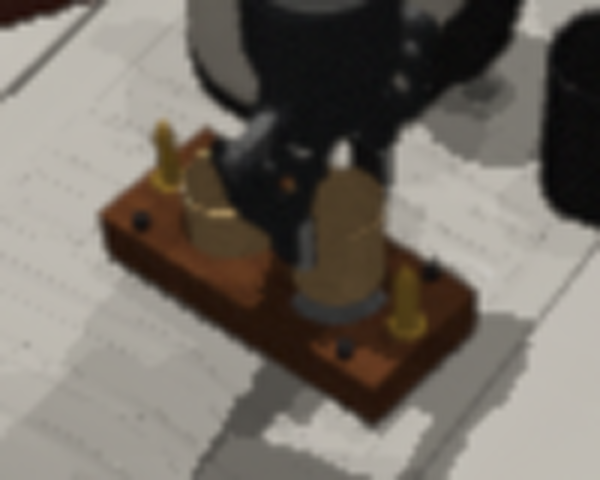

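Cup1 stands in its nest and cup2 hangs over the right one, with its foot at about (340,300) in the crop. I'll lower and release it.

```bash
python3 -m pendant '{"translation":[[0,0.01,-0.0005],[0,0.010,0],[0,0.008,0],[0,0.003,0],[0,0,0]],"rot":[[0,0,0],[0,0,0],[0,0,0],[0,0,0],[0,0,0]],"claw":[130,130,130,130,130]}' 30;python3 g.py .6421 .1346 .047 -8.4
```

```text
time_s: 13.45
ee_pos: [0.6419, 0.135, 0.0479]
tcp_rot: [0.461, -0.462, 0.536, -0.535]
contact_force: [-0.0, 0.5, 0.2]
finger_gap: 0.586
t 13.45 pos [0.6419 0.135  0.0479] F [-0.   0.5  0.2] gap 0.586 q [0.09 0.3  1.67 0.   1.17 0.24]
tool delta mm [0.4 0.9 0.3] yaw -8.43 rot_y -0.0006
full rotvec tool [ 0.0016 -0.0006  0.0004]
```

```bash
python3 -m pendant '{"translation":[[0,0,0],[0,0,0],[0,0,0],[0,0,0],[0,-0.02,0],[0,-0.035,0],[0,-0.035,0],[0,-0.02,0]],"rot":[[0,0,0],[0,0,0],[0,0,0],[0,0,0],[0,0,0],[0,0,0],[0,0,0],[0,0,0]],"claw":[58,58,58,58,58,58,58,58]}' 30;python3 g.py .6305 -.162 .14 -8.7
```

```text
time_s: 14.12
ee_pos: [0.6439, 0.1352, 0.163]
tcp_rot: [-0.463, 0.46, -0.534, 0.537]
contact_force: [1.3, -0.2, 1.6]
finger_gap: 0.773
t 14.12 pos [0.6439 0.1352 0.163 ] F [ 1.3 -0.2  1.6] gap 0.773 q [0.09 0.18 1.6  0.   1.35 0.24]
tool delta mm [295.9  22.8  30.2] yaw -8.44 rot_y 0.0046
full rotvec tool [-0.0051  0.0046 -0.0013]
```

```bash
python3 -m pendant '{"translation":[[0.036,0,0.0037],[0.037,0,0.0037],[0.037,0,0.0037],[0.037,0,0.0037],[0.037,0,0.0037],[0.037,0,0.0037],[0.037,0,0.0037],[0.037,0,0.0037]],"rot":[[0,0,0],[0,0,0],[0,0,0],[0,0,0],[0,0,0],[0,0,0],[0,0,0],[0,0.005,0]],"claw":[58,58,58,58,58,58,58,58]}' 30;python3 -m pendant '{"translation":[[0,0.01,0],[0,0,0],[0,0,0]],"rot":[[0,0,0],[0,0,0],[0,0,0]],"claw":[58,58,58]}';python3 g.py .6305 -.162 .063 -8.7
python3 - <<'E'
from h import *
S=cam('scene')['image']; T=cam('top')['image']
a=cv2.resize(S[130:210,170:250],None,fx=5,fy=5,interpolation=cv2.INTER_CUBIC)
b=cv2.resize(S[160:240,270:350],None,fx=5,fy=5,interpolation=cv2.INTER_CUBIC)
cv2.imwrite('pics/p8.png',np.hstack([a,b]))
E
```

```text
time_s: 14.78
ee_pos: [0.6279, -0.163, 0.1587]
tcp_rot: [-0.461, 0.46, -0.536, 0.537]
contact_force: [1.6, 0.1, 0.2]
finger_gap: 0.775
time_s: 15.03
ee_pos: [0.6276, -0.1607, 0.1475]
tcp_rot: [0.46, -0.461, 0.537, -0.536]
contact_force: [-0.6, 0.3, -0.3]
finger_gap: 0.774
t 15.03 pos [ 0.6276 -0.1607  0.1475] F [-0.6  0.3 -0.3] gap 0.774 q [-0.37  0.18  1.64  0.    1.33 -0.21]
tool delta mm [ 0.9 84.5  3.2] yaw -8.75 rot_y -0.0009
full rotvec tool [ 0.0021 -0.0009 -0.001 ]
```

View pics/p8.png

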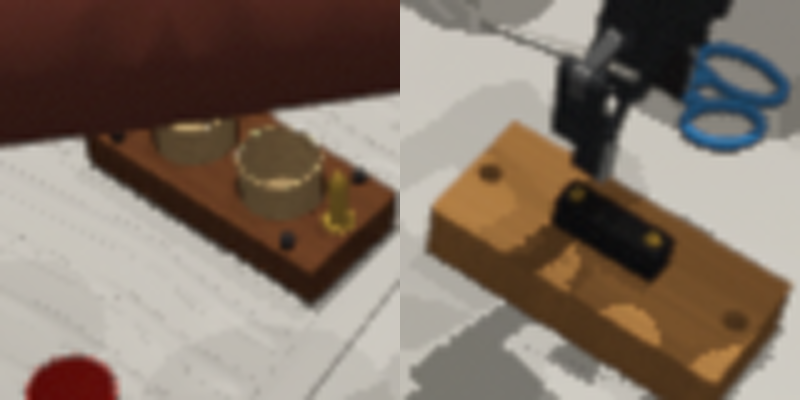

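The left half shows both cups upright in the nests. The right half shows the fingers above the grip bar at about (612,230). I'll go down onto the grip.

```bash
python3 -m pendant '{"translation":[[0.001,0.025,0.003],[0,0.03,0],[0,0.02,0],[0,0,0],[0,0,0]],"rot":[[0,0,0],[0,0,0],[0,0,0],[0,0,0],[0,0,0]],"claw":[58,58,58,58,58]}';python3 g.py .6305 -.162 .056 -8.7
```

```text
time_s: 15.55
ee_pos: [0.6305, -0.161, 0.0726]
tcp_rot: [0.461, -0.461, 0.537, -0.535]
contact_force: [0.4, 0.3, 0.8]
finger_gap: 0.77
t 15.55 pos [ 0.6305 -0.161   0.0726] F [0.4 0.3 0.8] gap 0.77 q [-0.36  0.26  1.67  0.    1.21 -0.21]
tool delta mm [ 1.  16.6  0.2] yaw -8.62 rot_y 0.0013
full rotvec tool [ 0.0026  0.0013 -0.0007]
```

```bash
python3 -m pendant '{"translation":[[0.001,0.010,0],[0,0.006,0],[0,0,0],[0,0,0],[0,0,0],[0,0,0],[0,0,0],[0,0,0]],"rot":[[0,0,0],[0,0,0],[0,0,0],[0,0,0],[0,0,0],[0,0,0],[0,0,0],[0,0,0]],"claw":[58,58,58,200,230,230,230,230]}' 40;python3 -m pendant '{"translation":[[0,0,0],[0,0,0],[0,0,0],[0,0,0]],"rot":[[0,0,0],[0,0,0],[0,0,0],[0,0,0]],"claw":[230,230,230,230]}' 60;python3 g.py .6305 -.162 .056 -8.7
```

```text
time_s: 16.22
ee_pos: [0.6314, -0.1638, 0.0584]
tcp_rot: [-0.461, 0.46, -0.536, 0.537]
contact_force: [0.3, -0.1, 2.0]
finger_gap: 0.246
time_s: 16.55
ee_pos: [0.6316, -0.1639, 0.0584]
tcp_rot: [-0.461, 0.46, -0.536, 0.537]
contact_force: [-0.4, -0.4, 4.9]
finger_gap: 0.247
t 16.55 pos [ 0.6316 -0.1639  0.0584] F [-0.4 -0.4  4.9] gap 0.247 q [-0.37  0.28  1.67 -0.    1.18 -0.22]
tool delta mm [-1.7  2.4 -1.4] yaw -8.73 rot_y -0.0005
full rotvec tool [-0.0015 -0.0005  0.0004]
```

```bash
python3 -m pendant '{"translation":[[0,-0.015,0],[0,-0.03,0],[0,-0.03,0],[0,-0.03,0],[0,-0.02,0],[0,0,0],[0,0,0]],"rot":[[0,0,0],[0,0,0],[0,0,0],[0,0,0],[0,0,0],[0,0,0],[0,0,0]],"claw":[230,230,230,230,230,230,230]}' 60;python3 g.py .6470 .1683 .18 -8.4
```

```text
time_s: 17.13
ee_pos: [0.6311, -0.1636, 0.1831]
tcp_rot: [-0.461, 0.46, -0.536, 0.537]
contact_force: [-0.8, 1.1, -3.3]
finger_gap: 0.238
t 17.13 pos [ 0.6311 -0.1636  0.1831] F [-0.8  1.1 -3.3] gap 0.238 q [-0.37  0.15  1.6   0.    1.39 -0.22]
tool delta mm [-330.5    3.   -34.6] yaw -8.72 rot_y -0.0056
full rotvec tool [-0.0013 -0.0056  0.0002]
```

```bash
python3 -m pendant '{"translation":[[-0.02,0,-0.003],[-0.03,0,-0.003],[-0.03,0,-0.003],[-0.03,0,-0.003],[-0.03,0,-0.003],[-0.03,0,-0.003],[-0.03,0,-0.003],[-0.03,0,-0.003]],"rot":[[0,0,0],[0,0,0],[0,0,0],[0,0,0],[0,0,0],[0,0,0],[0,0,0],[0,0,0]],"claw":[230,230,230,230,230,230,230,230]}' 60;python3 -m pendant '{"translation":[[-0.03,0,-0.003],[-0.03,0,-0.003],[-0.03,0,-0.003],[-0.01,0,-0.001],[0,0,0],[0,0,0],[0,0,0],[0,0,0]],"rot":[[0,-0.0056,0],[0,0,0],[0,0,0],[0,0,0],[0,0,0],[0,0,0],[0,0,0],[0,0,0]],"claw":[230,230,230,230,230,230,230,230]}' 60;python3 g.py .6470 .1683 .145 -8.4
```

```text
time_s: 17.8
ee_pos: [0.6398, 0.0688, 0.1782]
tcp_rot: [0.459, -0.462, 0.538, -0.535]
contact_force: [1.4, -0.2, -3.5]
finger_gap: 0.242
time_s: 18.47
ee_pos: [0.6466, 0.1663, 0.1814]
tcp_rot: [0.461, -0.462, 0.536, -0.535]
contact_force: [-0.2, -0.9, -3.1]
finger_gap: 0.246
t 18.47 pos [0.6466 0.1663 0.1814] F [-0.2 -0.9 -3.1] gap 0.246 q [ 0.14  0.19  1.56 -0.    1.39  0.29]
tool delta mm [-2.  36.4  0.1] yaw -8.49 rot_y -0.0016
full rotvec tool [ 0.0017 -0.0016  0.0009]
```

```bash
python3 -m pendant '{"translation":[[-0.002,0.015,0],[0,0.02,0],[0,0,0],[0,0,0],[0,0,0]],"rot":[[0,0,0],[0,0,0],[0,0,0],[0,0,0],[0,0,0]],"claw":[230,230,230,230,230]}' 60;python3 g.py .6470 .1683 .095 -8.4
python3 - <<'E'
from h import *
S=cam('scene'); T=cam('top')
s,r=st(); p=s['ee_pos']; M=r.as_matrix(); lc=p+M@[-.0017,0,0]; b=lc-[0,0,.0584]
yl=-M[:,0]; 
cv2.imwrite('pics/s9.png',S['image']);cv2.imwrite('pics/t9.png',T['image'])
for k in(1,-1):
    for zz in(.044,): print('hole',k,proj(S,b+yl*.082*k+[0,0,zz]),proj(T,b+yl*.082*k+[0,0,zz]))
for k in (1,-1): print('endface corners', [np.round(proj(S,b+yl*.095*k+M[:,2]*.042*j+[0,0,zz]),1) for j in(-1,1) for zz in(0,.044)])
u0,v0=160,95
a=cv2.resize(S['image'][v0:v0+100,u0:u0+130],None,fx=6,fy=6,interpolation=cv2.INTER_CUBIC)
for k in(1,-1):
    for j in(-1,1):
        for zz in(0,.044):
            q=(np.array(proj(S,b+yl*.095*k+M[:,2]*.042*j+[0,0,zz]))-[u0,v0]+.5)*6; cv2.circle(a,tuple(int(t) for t in q),3,(0,255,0),-1)
    q=(np.array(proj(S,b+yl*.082*k+[0,0,.044]))-[u0,v0]+.5)*6; cv2.circle(a,tuple(int(t) for t in q),3,(255,0,255),-1)
cv2.imwrite('pics/p9.png',a)
E
```

```text
time_s: 18.88
ee_pos: [0.6474, 0.1693, 0.1475]
tcp_rot: [0.462, -0.462, 0.535, -0.535]
contact_force: [1.3, -0.4, -2.9]
finger_gap: 0.242
t 18.88 pos [0.6474 0.1693 0.1475] F [ 1.3 -0.4 -2.9] gap 0.242 q [ 0.14  0.22  1.58 -0.    1.34  0.29]
tool delta mm [ 1.1 52.5 -0.2] yaw -8.44 rot_y -0.0007
full rotvec tool [ 0.0002 -0.0007  0.0001]
hole 1 [np.float64(194.61783978877963), np.float64(125.97385329503173)] [np.float64(176.20874329684358), np.float64(169.62466965693338)]
hole -1 [np.float64(236.2547260958603), np.float64(151.10608667652224)] [np.float64(231.73466332651503), np.float64(177.18340433537946)]
endface corners [array([183.3, 142.1]), array([181.6, 131.5]), array([202.3, 127.6]), array([201.1, 116.9])]
endface corners [array([230.5, 172.1]), array([230. , 161.6]), array([249. , 155.6]), array([249.1, 145.1])]
```

View pics/p9.png

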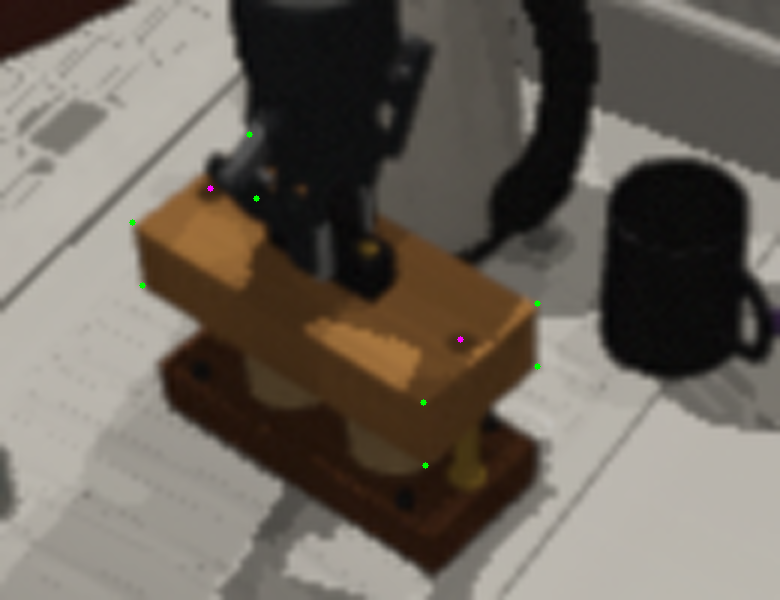

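The projected holes (magenta) land within a pixel of the real ones at about (212,190) and (462,342), so the lid is aligned. I'll lower it slowly onto the dowels.

```bash
python3 -m pendant '{"translation":[[0.0008,0.007,0],[0,0.005,0],[0,0.004,0],[0,0.004,0],[0,0.004,0],[0,0,0],[0,0,0]],"rot":[[0,0,0],[0,0,0],[0,0,0],[0,0,0],[0,0,0],[0,0,0],[0,0,0]],"claw":[230,230,230,230,230,230,230]}' 60;python3 g.py .6470 .1683 .1 -8.4
```

```text
time_s: 19.57
ee_pos: [0.6477, 0.169, 0.1233]
tcp_rot: [-0.462, 0.462, -0.535, 0.536]
contact_force: [2.8, 0.1, -5.0]
finger_gap: 0.242
t 19.57 pos [0.6477 0.169  0.1233] F [ 2.8  0.1 -5. ] gap 0.242 q [ 0.14  0.25  1.6  -0.    1.3   0.29]
tool delta mm [ 0.8 23.3 -0.6] yaw -8.39 rot_y 0.0001
full rotvec tool [-0.0014  0.0001 -0.0004]
```

```bash
python3 -m pendant '{"translation":[[0,0.003,0.0005],[0,0.004,0],[0,0.004,0],[0,0.004,0],[0,0,0],[0,0,0]],"rot":[[0,0,0],[0,0,0],[0,0,0],[0,0,0],[0,0,0],[0,0,0]],"claw":[230,230,230,230,230,230]}' 60;python3 g.py .6470 .1683 .0924 -8.4
```

```text
time_s: 20.07
ee_pos: [0.6479, 0.1689, 0.108]
tcp_rot: [-0.462, 0.462, -0.535, 0.535]
contact_force: [4.9, 0.2, -6.4]
finger_gap: 0.248
t 20.07 pos [0.6479 0.1689 0.108 ] F [ 4.9  0.2 -6.4] gap 0.248 q [0.14 0.26 1.61 0.   1.27 0.29]
tool delta mm [ 0.7 15.6 -0.9] yaw -8.4 rot_y -0.0001
full rotvec tool [-0.0007 -0.0001 -0.0002]
```

```bash
python3 -m pendant '{"translation":[[0,0.003,0.001],[0,0.003,0],[0,0.002,0],[0,0,0],[0,0,0]],"rot":[[0,0,0],[0,0,0],[0,0,0],[0,0,0],[0,0,0]],"claw":[230,230,230,230,230]}' 60;python3 g.py .6470 .1683 .0924 -8.4
```

```text
time_s: 20.48
ee_pos: [0.6483, 0.1687, 0.1]
tcp_rot: [0.462, -0.462, 0.536, -0.535]
contact_force: [1.7, 1.4, -4.6]
finger_gap: 0.245
t 20.48 pos [0.6483 0.1687 0.1   ] F [ 1.7  1.4 -4.6] gap 0.245 q [0.14 0.27 1.61 0.   1.26 0.29]
tool delta mm [ 0.6  7.6 -1.2] yaw -8.4 rot_y -0.0001
full rotvec tool [ 0.001  -0.0001  0.0002]
```

```bash
python3 -m pendant '{"translation":[[0,0.003,0.0003],[0,0.003,0],[0,0.002,0],[0,0,0],[0,0,0]],"rot":[[0,0,0],[0,0,0],[0,0,0],[0,0,0],[0,0,0]],"claw":[230,230,230,230,230]}' 90;python3 g.py .6470 .1683 .0924 -8.4
```

```text
time_s: 20.9
ee_pos: [0.6487, 0.1688, 0.0932]
tcp_rot: [0.462, -0.462, 0.536, -0.535]
contact_force: [-3.5, 0.4, 4.2]
finger_gap: 0.232
t 20.9 pos [0.6487 0.1688 0.0932] F [-3.5  0.4  4.2] gap 0.232 q [0.14 0.28 1.61 0.   1.25 0.29]
tool delta mm [ 0.7  0.8 -1.6] yaw -8.4 rot_y -0.0001
full rotvec tool [ 0.0009 -0.0001  0.0001]
```

```bash
python3 -m pendant '{"translation":[[0,0.0015,-0.0005],[0,0.001,0],[0,0,0],[0,0,0],[0,0,0]],"rot":[[0,0,0],[0,0,0],[0,0,0],[0,0,0],[0,0,0]],"claw":[230,230,230,230,230]}' 90;python3 g.py .6470 .1683 .0924 -8.4
```

```text
time_s: 21.32
ee_pos: [0.6487, 0.1687, 0.0926]
tcp_rot: [-0.462, 0.462, -0.535, 0.535]
contact_force: [-6.8, -1.2, 11.5]
finger_gap: 0.234
t 21.32 pos [0.6487 0.1687 0.0926] F [-6.8 -1.2 11.5] gap 0.234 q [ 0.14  0.28  1.61 -0.    1.25  0.29]
tool delta mm [ 0.7  0.2 -1.6] yaw -8.4 rot_y -0.0
full rotvec tool [-0.     -0.      0.0003]
```

```bash
python3 -m pendant '{"translation":[[0,0.0008,-0.0006],[0,0,0],[0,0,0],[0,0,0]],"rot":[[0,0,0],[0,0,0],[0,0,0],[0,0,0]],"claw":[230,230,230,230]}' 90;python3 g.py .6470 .1683 .0924 -8.4
python3 - <<'E'
from h import *
S=cam('scene')
a=cv2.resize(S['image'][110:200,165:275],None,fx=7,fy=6.5,interpolation=cv2.INTER_CUBIC)
cv2.imwrite('pics/p10.png',a)
E
```

```text
time_s: 21.65
ee_pos: [0.6487, 0.1688, 0.0926]
tcp_rot: [-0.462, 0.462, -0.535, 0.536]
contact_force: [-6.8, -0.7, 13.2]
finger_gap: 0.232
t 21.65 pos [0.6487 0.1688 0.0926] F [-6.8 -0.7 13.2] gap 0.232 q [ 0.14  0.28  1.61 -0.    1.25  0.29]
tool delta mm [ 0.7  0.2 -1.6] yaw -8.4 rot_y -0.0
full rotvec tool [-0.0014 -0.      0.0001]
```

View pics/p10.png

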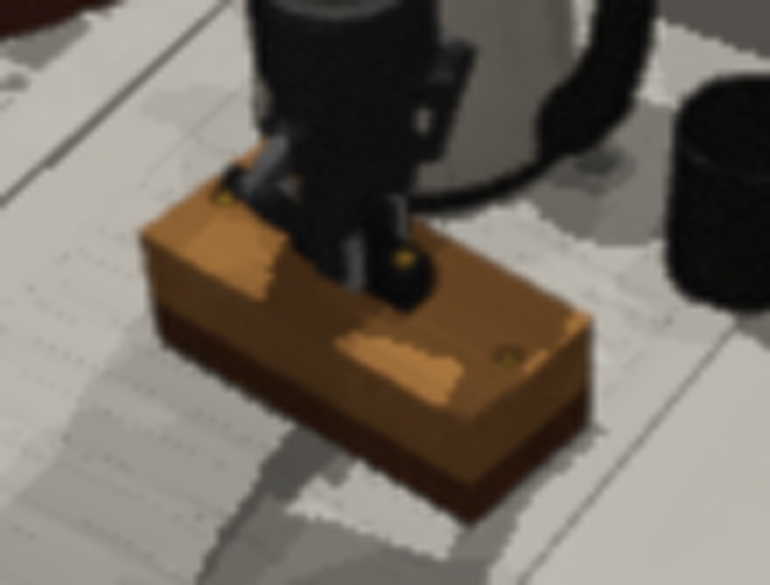

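The picture shows the halves meeting with no gap, with brass visible in both holes at about (225,197) and (510,355). I'll add a little push for margin, then hand in.

```bash
python3 -m pendant '{"translation":[[0,0.001,-0.0004],[0,0.001,0],[0,0.001,0],[0,0,0],[0,0,0],[0,0,0]],"rot":[[0,0,0],[0,0,0],[0,0,0],[0,0,0],[0,0,0],[0,0,0]],"claw":[230,230,230,230,230,230]}' 90;python3 g.py .6470 .1683 .0924 -8.4
```

```text
time_s: 22.2
ee_pos: [0.6487, 0.1687, 0.0925]
tcp_rot: [-0.462, 0.462, -0.535, 0.536]
contact_force: [-12.8, -2.8, 25.2]
finger_gap: 0.23
t 22.2 pos [0.6487 0.1687 0.0925] F [-12.8  -2.8  25.2] gap 0.23 q [ 0.14  0.28  1.61 -0.    1.25  0.29]
tool delta mm [ 0.7  0.1 -1.6] yaw -8.4 rot_y -0.0001
full rotvec tool [-0.0018 -0.0001  0.0004]
```

Run:
```python
from h import *
print(ctrl.finish_job()); s,_=st(); print(s['time_s'],s['ee_pos'],s['contact_force'])
```

```text
the job is handed in; nothing more can be done
None
the job is handed in; nothing more can be done
```

The job is handed in at 22.2 s of robot time. Both cups are in the nests, and the lid is on both dowels, pressed shut and still held by its grip. The hand-in gives no verdict.

- **Cups:** I squeezed each one from two directions at right angles to centre it, then placed it and let go. The picture taken before the lid went on showed both upright in their nests.
- **Lid:** The last picture showed the halves meeting with no gap and brass in both holes. The last reading put the tool height at 92.5 mm, against the 92.4 mm I expected for fully shut.
- **Push:** The tool felt 25 N upward, with a 90 N grip setting. There was also a sideways load of about 13 N along x that I had not fully relieved. The lid did not shift under it, and the load is well below the wrist limit.
- **Measurements:** The final x position is about 1.7 mm from my camera estimate, within the calibration error and dowel play.
- **Not checked:** I did not measure the bystanders at the end, though no move went near them. I also could not see the cups once the lid was shut.

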